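# Tap the wedge home in the bench clamp

### The arm

A 6-joint arm with a two-finger parallel gripper is mounted at the origin on a cart in front of the work surface, level with it; the furniture and walls round the work are solid. World frame = base frame: x ahead of the robot, y to its left, z up, the work surface at z = 0. Lengths are in m, angles in rad, forces in N, time in s.
With the tool pointing down it reaches from about 0.275 to 0.975 m from the base axis. Payload 8.4 kg.
Tool frame: the origin (TCP) lies on the centre line of the jaws, within the pads' length; the fingertips stand 19 mm ahead of it and the grasp point (between the pads) is the TCP; y points along the fingers, z is the direction in which the jaws open and shut, and the axes are right-handed (so a half turn about y gives the same grasp; the last joint's range is limited). The gripper opens to 92 mm and grips with 3 to 60 N. Pads are 20 mm wide; open, the fingers measure 128 mm over their backs; the gripper's body (75 mm by 189 mm) begins 69 mm behind the grasp point.
Start: joints at [1.182, 0.353, 1.633, -0, 1.155, -0.002], TCP at [0.236, 0.579, 0.203] pointing down, gripper open.
Joint ranges: [-2.63, 2.63], [-0.92, 2.1], [0.06, 2.66], [-1.3, 4.44], [0, 2.69], [-3.02, 3.02]. Speed limits (rad/s): [2.22, 2.22, 2.79, 3.14, 3.14, 3.14].

### API

Orientations are given as a rotation vector (axis times angle).
In Python, from workcell import ctrl gives the robot as it stands. Calls block until the motion is done:
- ctrl.move_to(position, orientation): joint-space move of the TCP to a pose.
- ctrl.line_to(position, speed=0.15, attitude=None): straight line of the TCP; attitude=None keeps the orientation; speed is the mean speed in m/s.
- ctrl.move_joints(angles): joint-space move.
- ctrl.move_gripper(opening, f_grip=None): finger opening in m; f_grip is the grip in N (None keeps the last); returns when the fingers have stopped.
- ctrl.hold(seconds).
- ctrl.inverse_kinematics(position, orientation): joint angles nearest the present ones, or None.
- ctrl.get_image(name): name is "side" or "top" or "wrist"; returns a dict with "image" (420x560x3 uint8, blue, green, red), "range_z" (420x560 float32, m along the optical axis (not along the pixel's ray), 0 where there is no reading), "fx", "fy", "cx", "cy" (pixels), "R" (3x3) and "t" (3): a world point X has camera coordinates R X + t; the wrist camera has in their place "T_tool_cam" (4x4, takes a point from camera to tool coordinates, whose origin is the TCP and whose axes are the tool frame's). Camera axes: x right, y down, z forward; pixel columns grow to the right and rows downward; lengths in m; the calibration is good to about 2 mm. A picture is of the moment at which its call begins: read the wrist's pose just before it.
A pose or a line that the arm cannot do raises ctrl.MotionError and nothing moves.
- ctrl.sign_off(): hands the job in, once; it reports no verdict.
Trained networks look in a picture, given as the dict that the camera call returned (one of the last four; its "shot" number tells which), for a name from the list of things; names that differ only in an ending like _2 or _b are one class to them, and where a whole thing is asked for, a point or a joint stands for the part that bears it (a point fixed in the world has none). Each returns a list of dicts, best first, with "confidence" (0 to 1); they miss things now and then, are a little off and sometimes report something else, mostly with a low value. They report only what shows in the picture. A call takes as long as a camera call. They do not tell look-alikes from the thing itself.
- ctrl.regions_of(picture, target): "region" (420x560 bool, what is visible of it) and "point" ([column, row] in pixels, amid what is visible of it).
Readings, each from a call of its own:
- ctrl.current_t(): time.
- ctrl.current_joints(): joint angles.
- ctrl.current_joint_vel(): joint speeds.
- ctrl.current_joint_torque(): joint torques, N m.
- ctrl.current_position(): TCP position.
- ctrl.current_tcp_rot(): TCP orientation.
- ctrl.current_force(): force on the tool from outside, world axes, zero at the start.
- ctrl.current_moment(): the same for the moment, N m.
- ctrl.current_finger_gap(): finger opening in m.
Only numpy, scipy, OpenCV 4.12 (cv2) and the standard library are available. Lean on these libraries where they do the work, as an engineer would, in place of code of your own. Each camera call takes 0.05 s, during which the arm holds its last target.

### The job

Lock the round brass movement plate in the wedge clamp. Pick up the loose brass wedge, lay it thin end first and loosely in the clamp's channel between the dark heel rail and the sliding jaw, with its straight side against the rail, and let go of it; then tap or push on its thick end with closed fingers until it stops sinking and holds the plate tight by itself. Drive it firmly but not hard, since the plate must not be crushed, and leave the other things on the desk where they are.

Things in the scene. Friction and masses are not known exactly. Their poses are not given: they have to be found in the camera images.
- wedge_butt (a point): Loose brass wedge, 104 mm long, 22 high, 120 g, lying flat. This point: centre (11 mm above its underside) of its thick end, a block with parallel sides, 20 mm long (x) and 24 wide (y); grasp it there across y. x runs along the wedge to its thin tip, z up; straight side on -y, tapered side on +y.
- wedge_tip (a point): Middle of the wedge's thin end face, half-way up: 94 mm along +x from wedge_butt, 7 mm to its -y. The wedge is 10 mm wide here and widens by 1 mm in every 6 mm of length to 24 mm where the thick block begins, 84 mm behind the tip.
- clamp_base: Fixed wedge clamp. Origin: under its deck (on the white mat, 2 mm above the desk), on the face of the dark heel rail, at the channel's mouth. +x into the channel (drive direction), +y from the heel rail to jaw, plate and end stop, z up. Deck top at z 12, x -70 to 80, y -22 to 112 mm. Heel face is the plane y = 0, x -6 to 56 mm, 24 mm high above the deck. Nothing stands on the deck before the mouth.
- channel_mouth (a point): Middle of the channel's mouth on the deck (8.5 mm to +y of the clamp's origin, 12 mm above the mat; the clamp's axes). Jaw open, the channel is 17 mm wide here and narrows with the wedge's taper to 8.7 mm at x = 50 mm; open above and at both ends. With its tip 20 mm past the mouth the wedge is loose; at 42 it touches the jaw; it locks at 50 to 92, as the end stop happens to be set.
- clamp_jaw: Steel sliding jaw, 50 mm long, top 37 mm above the mat. The wedge shifts it along +y (0 to 12 mm, light spring of 1 N) until the plate meets the end stop. Frame: as clamp_base when open. A steady push of 16 to 22 N on the wedge's thick end along the channel locks it (8 to 18 N on the plate) and friction keeps it; a plate held with under 7 N is loose.
- brass_plate: Round brass movement plate, 40 mm across, 8 mm high, lying loose on a pedestal between the jaw and the dark V-shaped end stop, its underside 30 mm above the mat. Origin: centre of its underside. It is crushed if the jaw presses on it with more than 21 N.
- plate_center (a point): Centre of the plate's rim, 2.5 mm above its underside.
- wax_tin: yellowed round plastic tin, 56 mm across, 28 high; a bystander. Origin: centre of its underside.
- movement: round watch movement on a brass holder, 41 mm across, 9 high; a bystander. Origin: centre of its underside.
- black_pot: black round pot, 33 mm across, 31 high; a bystander. Origin: centre of its underside.
- eye_loupe: black waisted eye loupe, 36 mm across, 27 high; a bystander. Origin: centre of its underside.
Things that resemble listed ones, but are neither listed nor needed, are in the scene too. What is shaped like the brass_plate but blue or purple is not meant.

How it is judged:
On the way, in this order (a step that is already met when the one before it is completed fails the run):
1. the wedge lies flat and loose in the channel, thin end in by more than 5 mm, released by the robot, with the plate not yet clamped (under 4 N) (y of wedge_tip in the frame of clamp_base between 0 and 0.014 m and z of wedge_tip in the frame of clamp_base between 0.018 and 0.029 m and y of wedge_butt in the frame of clamp_base between 0.004 and 0.024 m and angle between wedge_butt's own z axis and vertical below 0.12 rad and x of wedge_tip in the frame of clamp_base between 0.005 and 0.06 m and contact force between each of the arm, the fingers and wedge below 0.1 N and contact force between clamp_jaw and brass_plate below 4 N), for 0.2 s.
2. the driven wedge makes the jaw press on the plate with more than 7 N (contact force between clamp_jaw and brass_plate above 7 N), for 0.1 s.
At the end, for the whole second after the job is handed in: The wedge lies flat in the channel against the heel rail, its tip 45 to 100 mm past the mouth, and alone keeps the jaw pressing on the plate with more than 7 N; the plate lies level (within 0.12 rad) on its pedestal, within 8 mm of the middle of the jaw's length, at rest (contact force between clamp_jaw and brass_plate above 7 N and y of wedge_tip in the frame of clamp_base between 0 and 0.014 m and z of wedge_tip in the frame of clamp_base between 0.018 and 0.029 m and y of wedge_butt in the frame of clamp_base between 0.004 and 0.024 m and angle between each of wedge_butt, plate_center's own z axis and vertical below 0.12 rad and x of wedge_tip in the frame of clamp_base between 0.045 and 0.1 m and x of plate_center in the frame of clamp_base between 0.017 and 0.033 m and z of plate_center in the frame of clamp_base between 0.029 and 0.037 m and linear speed of brass_plate below 0.02 m/s); the robot touches nothing.
It fails at once if the jaw presses on the plate with more than 21 N (contact force between clamp_jaw and brass_plate above 21 N).
It fails at once if one of the bystanders (tin, pot, loupe, movement) is moved more than 25 mm (distance of any of wax_tin, black_pot, eye_loupe, movement from where it was at the start of the episode above 0.025 m).
It also fails if it takes over 58 s, if anything falls off the work surface, if the arm or the gripper's body presses on something with over 40 N, if the wrist force passes 120 N, or if a joint passes its speed limit or range.

## Working session

There is one attempt and no reset: what is moved stays moved. The work goes in short steps, each a Python script; the robot and the scene stay as the last script left them, time stands still between calls to the robot, and variables do not carry over. Pictures are saved under pics/ and viewed, and the job is handed in when it is done.

```bash
ls; mkdir -p pics
python3 - <<'E'
from workcell import ctrl
import cv2,pickle
print(ctrl.current_t(),ctrl.current_position(),ctrl.current_tcp_rot(),ctrl.current_force())
for n in("side","top","wrist"):
    p=ctrl.get_image(n); cv2.imwrite(f"pics/{n}0.png",p["image"]); pickle.dump(p,open(f"pics/{n}0.pkl","wb"))
    print({k:v for k,v in p.items() if k not in("image","range_z")})
E
```

```text
pics
0.0 [0.23554409 0.57834002 0.20275954] [-1.55079735  0.30376344 -0.30329531] [0.32103933 0.3882284  0.51224803]
{'fx': 436.7655656766247, 'fy': 436.7655656766247, 'cx': 278.58106007068216, 'cy': 210.1812419605056, 'R': array([[ 0.90944215, -0.41540986, -0.01869848],
       [-0.206807  , -0.41282863, -0.88701939],
       [ 0.36075733,  0.81055979, -0.46135342]]), 't': array([-0.40217073,  0.21927947,  0.78081876]), 'shot': 1}
{'fx': 440.95227248662025, 'fy': 440.95227248662025, 'cx': 273.0959666896342, 'cy': 209.5192955321038, 'R': array([[ 0.01782595, -0.99910179,  0.03844275],
       [-0.99399472, -0.02186045, -0.10722226],
       [ 0.10796632, -0.03630056, -0.99349159]]), 't': array([0.15281965, 0.53653189, 0.9436892 ]), 'shot': 2}
{'fx': 342.90256209301543, 'fy': 342.90256209301543, 'cx': 280.8097579843632, 'cy': 208.83052728694759, 'T_tool_cam': array([[-3.56906780e-04,  9.71693805e-01,  2.36243563e-01,
        -6.55914721e-02],
       [-2.29239327e-04, -2.36243651e-01,  9.71693822e-01,
        -1.81285136e-01],
       [ 9.99999910e-01,  2.92647798e-04,  3.07067395e-04,
         7.22925334e-04],
       [ 0.00000000e+00,  0.00000000e+00,  0.00000000e+00,
         1.00000000e+00]]), 'shot': 3}
```

View pics/side0.png

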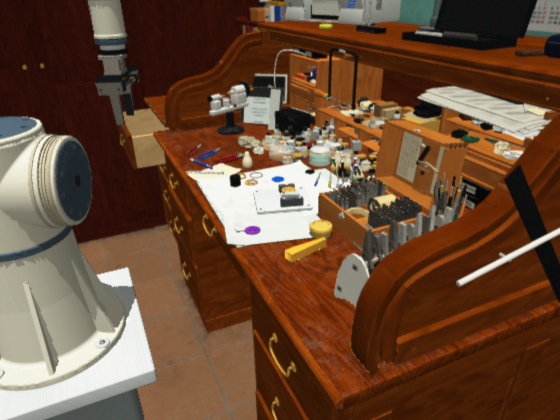

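View pics/top0.png

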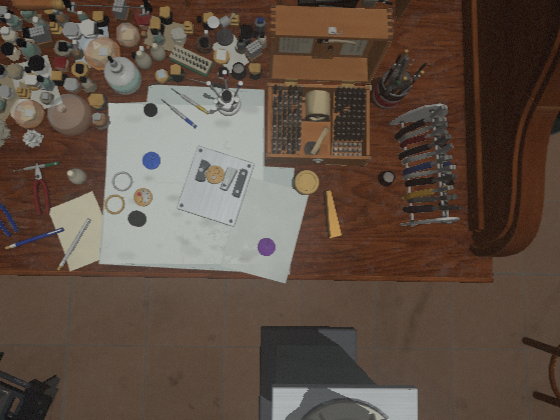

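View pics/wrist0.png

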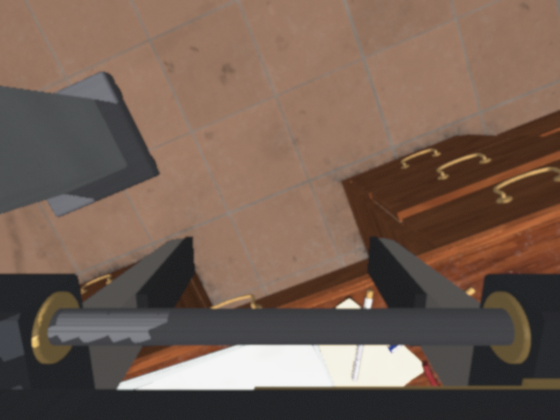

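The top view shows the wedge at about (333,214), with its thick end near (335,235). The clamp is at about (216,185), the tin at (306,182), and a purple decoy disc at (266,247).

Run:
```python
import cv2
i=cv2.imread("pics/top0.png")
cv2.imwrite("pics/topc.png",cv2.resize(i[140:235,165:265],None,fx=6,fy=6,interpolation=cv2.INTER_CUBIC))
cv2.imwrite("pics/topw.png",cv2.resize(i[165:250,280:380],None,fx=6,fy=6,interpolation=cv2.INTER_CUBIC))
```

```text
(no output)
```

View pics/topc.png

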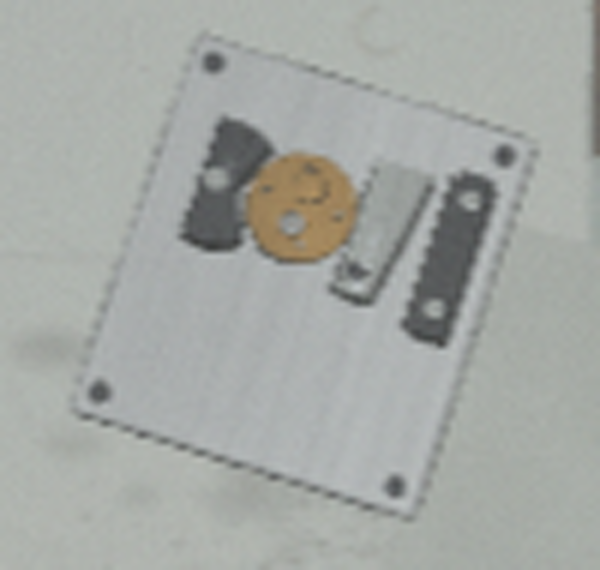

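View pics/topw.png

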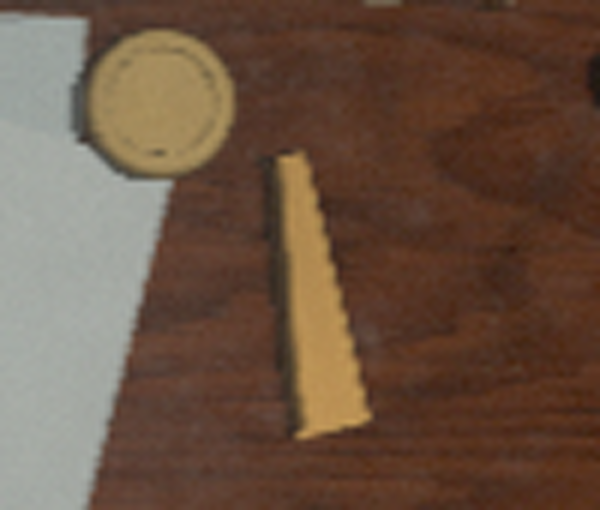

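```bash
cat > h.py <<'E'
import numpy as np,pickle,cv2
from scipy.spatial.transform import Rotation as Ro
def cloud(p,T=None):
    z=p["range_z"].astype(float); v,u=np.mgrid[:z.shape[0],:z.shape[1]]
    c=np.stack([(u-p["cx"])/p["fx"]*z,(v-p["cy"])/p["fy"]*z,z],-1)
    if T is None: w=(c-p["t"])@p["R"]
    else: w=c@T[:3,:3].T+T[:3,3]
    w[z<=0]=np.nan; return w
def wristT(p,pos,rv):
    M=np.eye(4);M[:3,:3]=Ro.from_rotvec(rv).as_matrix();M[:3,3]=pos
    return M@p["T_tool_cam"]
def down(yaw):
    c,s=np.cos(yaw),np.sin(yaw)
    return Ro.from_matrix(np.array([[c,0,-s],[s,0,c],[0,-1,0]])).as_rotvec()
def atz(p,uv,z,T=None):
    if T is None: R=p["R"].T;o=-R@p["t"]
    else: R=T[:3,:3];o=T[:3,3]
    d=R@np.array([(uv[0]-p["cx"])/p["fx"],(uv[1]-p["cy"])/p["fy"],1])
    return o+d*(z-o[2])/d[2]
E
python3 - <<'E'
from h import *
p=pickle.load(open("pics/top0.pkl","rb"))
W=cloud(p)
for n,(u,v) in dict(wbutt=(335,234),wtip=(328,192),tin=(306,182),plate=(215,174),rail=(240,183),jaw=(230,178),deck=(210,205),mat=(160,230),desk=(360,215)).items(): print(n,W[v,u].round(4))
o=np.array([280,165]);
for a in [(278,155),(303,150),(297,435),(370,420)]: print(atz(p,o+np.array(a)/6,.022).round(4))
o=np.array([165,140])
for a in [(200,35),(537,145),(75,410),(413,518)]: print(atz(p,o+np.array(a)/6,.014).round(4))
from workcell import ctrl
print(Ro.from_rotvec(ctrl.current_tcp_rot()).as_matrix().round(2))
E
```

```text
wbutt [0.4826 0.0253 0.0199]
wtip [0.5758 0.0416 0.0215]
tin [0.5965 0.0914 0.0253]
plate [0.6071 0.2919 0.0384]
rail [0.5883 0.237  0.0399]
jaw [0.5989 0.2591 0.0391]
deck [0.5417 0.3031 0.0141]
mat [0.4847 0.4129 0.0025]
desk [ 5.281e-01 -3.540e-02 -4.000e-04]
[0.5783 0.0454 0.022 ]
[0.5804 0.0361 0.022 ]
[0.4745 0.0379 0.022 ]
[0.4806 0.0109 0.022 ]
[0.6749 0.3336 0.014 ]
[0.6363 0.2067 0.014 ]
[0.5327 0.3743 0.014 ]
[0.4954 0.2492 0.014 ]
[[ 0.93 -0.    0.38]
 [-0.38 -0.    0.93]
 [-0.   -1.   -0.  ]]
```

Run:
```python
from workcell import ctrl
from h import *
cy=-0.286
def snap(n):
    pos,rv=ctrl.current_position(),ctrl.current_tcp_rot()
    p=ctrl.get_image("wrist");p["T"]=wristT(p,pos,rv)
    cv2.imwrite(f"pics/{n}.png",p["image"]);pickle.dump(p,open(f"pics/{n}.pkl","wb"));print(n,pos,ctrl.current_t())
# clamp origin estimate from deck corners
C=np.array([[.6749,.3336],[.6363,.2067],[.5327,.3743],[.4954,.2492]]).mean(0)
e=np.array([np.cos(cy),np.sin(cy)]);f=np.array([-e[1],e[0]])
O=C-5e-3*e-45e-3*f; print("O",O)
T=O+.05*e+.03*f
ctrl.move_to([*T,.17],down(cy)); snap("w1")
wy=.247; b=np.array([.53,.03])+.03*np.array([np.cos(wy),np.sin(wy)])
ctrl.move_to([*b,.15],down(wy)); snap("w2")
print(ctrl.current_force())
```

```text
O [0.56733284 0.24918848]
w1 [0.62325231 0.26485613 0.17009927] 2.0167
w2 [0.55973807 0.03817882 0.15037741] 3.0083
[-0.18331127  0.22079924 -0.52527558]
```

View pics/w1.png

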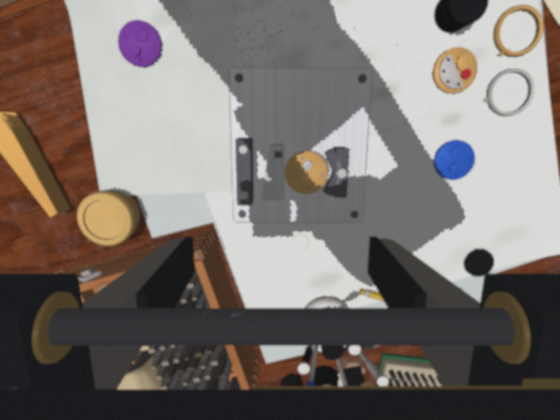

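View pics/w2.png

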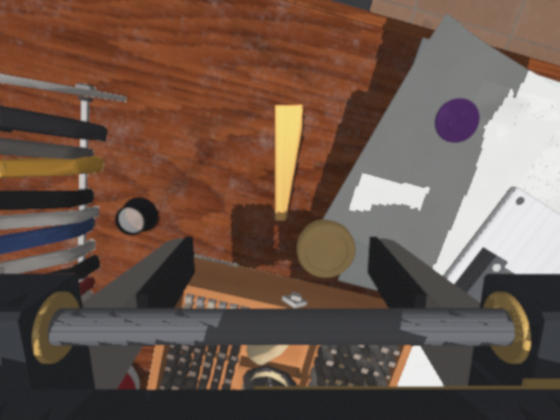

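w1 shows the clamp deck spanning (230,67)–(370,222), with the rail at (244,170) and the brass plate at (306,171). w2 shows the wedge with its thick end at (289,112), its tip at (281,215), and its straight side on the left. Next I'll measure both from the depth data.

Run:
```python
from h import *
p=pickle.load(open("pics/w2.pkl","rb"));W=cloud(p,p["T"])
m=np.zeros(W.shape[:2],bool);m[90:230,262:315]=1
m&=(W[...,2]>.012)&(W[...,2]<.03)
hsv=cv2.cvtColor(p["image"],cv2.COLOR_BGR2HSV);
P=W[m];print("n",m.sum(),"z",np.median(P[:,2]))
def rel(P,o,y):
    d=P[:,:2]-o;return d@np.array([np.cos(y),np.sin(y)]),d@np.array([-np.sin(y),np.cos(y)])
r=cv2.minAreaRect(P[:,:2].astype(np.float32));print(r)
# fit straight side: in frame yaw .247
P=W[m&(W[...,2]>.019)]
o=np.array([.48,.025]);y=.247
for _ in range(3):
    a,b=rel(P,o,y)
    xs=np.arange(np.percentile(a,3),np.percentile(a,97),.004);lo=[];hi=[]
    for x in xs:
        q=b[(a>=x)&(a<x+.004)];lo.append(q.min() if len(q) else np.nan);hi.append(q.max() if len(q) else np.nan)
    ok=~np.isnan(lo);k=np.polyfit(xs[ok]+.002,np.array(lo)[ok],1);y+=k[0]
a,b=rel(P,o,y)
print("yaw",y,"x range",a.min(),a.max(),"lo",np.nanmedian(lo))
print(np.c_[xs,lo,hi].round(4))
print("z by x",np.median(P[a<np.median(a),2]),np.median(P[a>np.median(a),2]))
c=p["image"][85:235,240:330];cv2.imwrite("pics/w2c.png",cv2.resize(c,None,fx=4,fy=4,interpolation=cv2.INTER_NEAREST))
p=pickle.load(open("pics/w1.pkl","rb"));
c=p["image"][55:235,215:385];cv2.imwrite("pics/w1c.png",cv2.resize(cv2.convertScaleAbs(c,alpha=1.3,beta=10),None,fx=3.3,fy=3.3,interpolation=cv2.INTER_NEAREST))
```

```text
n 2380 z 0.021945815879498565
((0.53321772813797, 0.03899917006492615), (0.11564721167087555, 0.03609246015548706), 21.648056030273438)
yaw 0.2425837720777768 x range -0.0018575571397531918 0.11062729071187936 lo -0.011284985968311682
[[-0.     -0.0113  0.0114]
 [ 0.004  -0.0113  0.0115]
 [ 0.008  -0.0113  0.0115]
 [ 0.012  -0.0113  0.0117]
 [ 0.016  -0.0113  0.0118]
 [ 0.02   -0.0113  0.0109]
 [ 0.024  -0.0113  0.01  ]
 [ 0.028  -0.0113  0.0092]
 [ 0.032  -0.0113  0.0093]
 [ 0.036  -0.0113  0.0085]
 [ 0.04   -0.0113  0.0076]
 [ 0.044  -0.0113  0.0068]
 [ 0.048  -0.0113  0.0069]
 [ 0.052  -0.0113  0.0059]
 [ 0.056  -0.0113  0.0051]
 [ 0.06   -0.0113  0.0043]
 [ 0.064  -0.0113  0.0034]
 [ 0.068  -0.0113  0.0034]
 [ 0.072  -0.0113  0.0026]
 [ 0.076  -0.0113  0.0017]
 [ 0.08   -0.0113  0.0008]
 [ 0.084  -0.0113  0.0008]
 [ 0.088  -0.0113 -0.0001]
 [ 0.092  -0.0113 -0.001 ]
 [ 0.096  -0.0113 -0.0019]]
z by x 0.021985206938912455 0.021918757808107037
```

View pics/w2c.png

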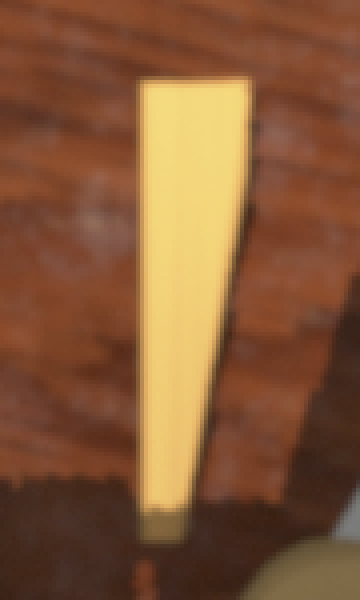

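View pics/w1c.png

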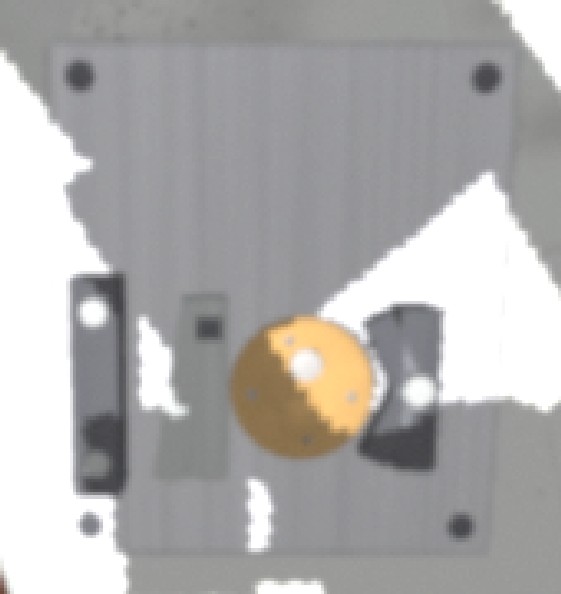

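Run:
```python
from h import *
p=pickle.load(open("pics/w2.pkl","rb"))
y=.2426
for uv in [(240+137/4,85+80/4),(240+252/4,85+80/4),(240+137/4,85+543/4),(240+190/4,85+543/4)]:
    q=atz(p,uv,.022,p["T"])[:2]-[.48,.025]
    print(q@[np.cos(y),np.sin(y)],q@[-np.sin(y),np.cos(y)])
p=pickle.load(open("pics/w1.pkl","rb"));W=cloud(p,p["T"])
O=np.array([.5673,.2492]);y=-.286
f=lambda q:np.round([(q[:2]-O)@[np.cos(y),np.sin(y)]*1e3,(q[:2]-O)@[-np.sin(y),np.cos(y)]*1e3],1)
g=lambda a,b:(215+a/3.3,55+b/3.3)
print("deck corners exp (-70,-22),(-70,112),(80,112)")
for c in [(50,43),(520,43),(487,552),(80,552)]: print(f(atz(p,g(*c),.014,p["T"])))
print("rail face top edge x=-6, 56,y=0")
for c in [(126,272),(126,493)]: print(f(atz(p,g(*c),.038,p["T"])))
print("jaw; exp x 0,50; front y 17.. 8.7")
for c in [(184,293),(155,480),(229,293),(229,480)]: print(f(atz(p,g(*c),.039,p["T"])))
print("plate"); print(f(atz(p,g(302,387),.04,p["T"])))
# depth
for n,(a,b) in dict(rail=(100,350),jaw=(200,400),plate=(300,390),deck=(260,150)).items():
    u,v=map(int,g(a,b));print(n,W[v,u].round(4))
D=W[...,:2]-O;X=D@[np.cos(y),np.sin(y)];Y=D@[-np.sin(y),np.cos(y)]
for x in np.arange(-.005,.056,.006):
    m=(abs(X-x)<.002)&(W[...,2]>.033)&(W[...,2]<.045)&(Y<.012)&(Y>-.03)
    m2=(abs(X-x)<.002)&(W[...,2]>.033)&(W[...,2]<.0395)&(Y>.004)&(Y<.06)
    print(x.round(3),m.sum(),Y[m].max()*1e3 if m.any() else 0,Y[m].min()*1e3 if m.any() else 0, Y[m2].min()*1e3 if m2.any() else 0)
```

```text
-0.0016720719258575623 -0.01191227645645649
-0.001773861596840026 0.012967978706809534
0.1023310794972877 -0.01196390367274316
0.10228357415931717 0.0004569814852000538
deck corners exp (-70,-22),(-70,112),(80,112)
[-67.6 -15.2]
[-67.8 116. ]
[ 79.8 115.3]
[ 79.9 -10.8]
rail face top edge x=-6, 56,y=0
[-5.8  6.8]
[55.7  5.7]
jaw; exp x 0,50; front y 17.. 8.7
[-0.3 22.5]
[51.7 14.1]
[-0.3 34.8]
[51.6 35. ]
plate
[25.1 55. ]
rail [0.5815 0.244  0.0384]
jaw [0.6023 0.2663 0.0387]
plate [0.6076 0.2935 0.0375]
deck [0.5416 0.3015 0.0154]
-0.005 47 3.863005732428183 -9.596518316535098 0
0.001 78 3.8763607664852566 -9.889123789971203 20.922705069839253
0.007 80 3.7451553508079183 -10.050991120701342 19.992171919355087
0.013 59 3.627597129416431 -9.209131465424415 18.99346063888073
0.019 65 3.4642112629067925 -9.49161347257249 18.0370522626924
0.025 67 3.960894142393423 -9.489163182256549 17.127634645598317
0.031 65 3.7894954650137986 -9.71243467962168 16.126699624145463
0.037 66 3.866129308207665 -10.055167123447648 15.127396234714396
0.043 73 3.850736812148159 -10.133772752447198 14.125157933772275
0.049 61 3.8046607562751165 -9.303829131342987 13.123693983881337
0.055 44 3.6140285078057746 -9.591819241642963 0
```

Run:
```python
from workcell import ctrl
from h import *
y=.2426
b=np.array([.48,.025])+.0083*np.array([np.cos(y),np.sin(y)])
ctrl.move_gripper(.05)
ctrl.move_to([*b,.08],down(y)); ctrl.line_to([*b,.023],speed=.1)
print(ctrl.current_position(),ctrl.current_force(),ctrl.current_t())
ctrl.move_gripper(0.0,f_grip=20)
print("gap",ctrl.current_finger_gap(),ctrl.current_force())
ctrl.line_to([*b,.12],speed=.15)
pos,rv=ctrl.current_position(),ctrl.current_tcp_rot()
p=ctrl.get_image("wrist");p["T"]=wristT(p,pos,rv)
cv2.imwrite("pics/w3.png",p["image"]);pickle.dump(p,open("pics/w3.pkl","wb"))
print("gap",ctrl.current_finger_gap(),ctrl.current_force(),ctrl.current_t())
```

```text
[0.48876548 0.02704828 0.02340795] [ 0.08974832 -0.69025874  0.36905819] 4.9667
gap 0.00017788139298475087 [-0.4683356  -0.50174144 -0.48898746]
gap 0.0005980098302672944 [-0.41290421  1.03398979  0.01446914] 6.6417
```

View pics/w3.png

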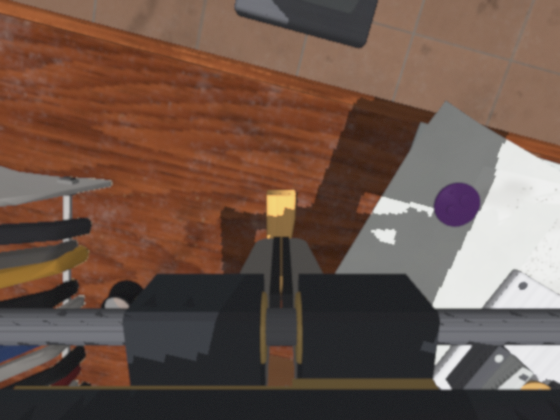

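Run:
```python
from h import *
p=pickle.load(open("pics/w3.pkl","rb"));W=cloud(p,p["T"])
for v in (185,192,200,210,220,230,238): print(v,[W[v,u].round(4).tolist() for u in (262,272,281,290,300)])
c=p["image"][170:300,220:340];cv2.imwrite("pics/w3c.png",cv2.resize(c,None,fx=4.5,fy=4.5,interpolation=cv2.INTER_NEAREST))
```

```text
185 [[0.4781, 0.0078, -0.001], [0.4758, 0.0165, 0.0001], [0.4741, 0.0243, -0.0014], [0.4718, 0.0319, 0.0009], [0.4699, 0.0406, -0.0007]]
192 [[0.4839, 0.0093, 0.0008], [0.4796, 0.0177, 0.0122], [0.4776, 0.0251, 0.0127], [0.4757, 0.0326, 0.013], [0.4759, 0.0421, 0.0004]]
200 [[0.4913, 0.0109, -0.0004], [0.4844, 0.0191, 0.0216], [0.4824, 0.0263, 0.0225], [0.4807, 0.0336, 0.0221], [0.4829, 0.044, 0.0003]]
210 [[0.5003, 0.0131, -0.0005], [0.4927, 0.0211, 0.0216], [0.4907, 0.0284, 0.0222], [0.489, 0.0357, 0.022], [0.4919, 0.0464, -0.0]]
220 [[0.5094, 0.0152, -0.0003], [0.5011, 0.0231, 0.0216], [0.4992, 0.0305, 0.022], [0.4975, 0.0379, 0.0217], [0.501, 0.0488, -0.0001]]
230 [[0.5184, 0.0173, 0.0005], [0.5099, 0.0252, 0.0209], [0.5079, 0.0326, 0.0214], [0.5058, 0.04, 0.0223], [0.5102, 0.0511, 0.0]]
238 [[0.5263, 0.0191, -0.0007], [0.4804, 0.0208, 0.1312], [0.4784, 0.0251, 0.134], [0.4781, 0.0299, 0.1314], [0.5175, 0.0531, 0.0004]]
```

View pics/w3c.png

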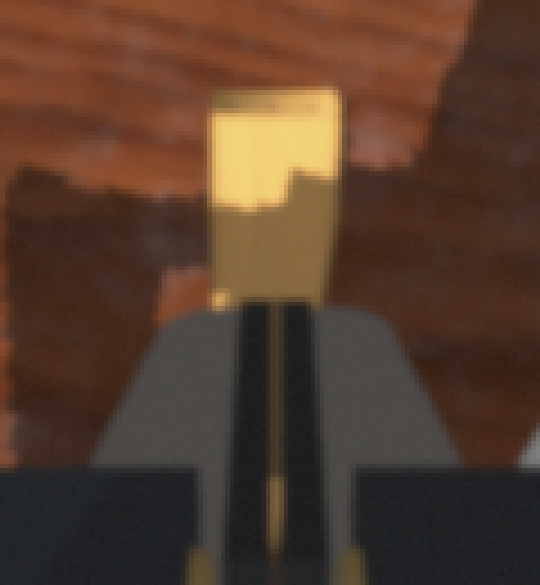

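The grasp missed. The fingers closed to a gap of about 0 and the wedge is still flat at its original spot (butt end at (281,192)). The depth at the fingertips (281,238) reads z=0.13, higher than I'd expect for TCP z=0.12, so I'll check the finger geometry.

Run:
```python
from h import *
for n in ("w3","w2"):
    p=pickle.load(open(f"pics/{n}.pkl","rb"));Tc=cloud(p,p["T_tool_cam"])
    for u in ((262,270,278,284,292,300) if n=="w3" else (172,182,190,193,372,385)):
        print(n,u,[(v,(Tc[v,u]*1e3).round(0).astype(int).tolist() if not np.isnan(Tc[v,u,0]) else None) for v in range(225,300,8)])
```

```text
w3 262 [(225, [23, 120, -17]), (233, [31, 121, -17]), (241, [-8, -16, -9]), (249, [-9, -29, -9]), (257, [-9, -40, -8]), (265, [-9, -49, -7]), (273, [-31, -104, -4]), (281, [-30, -108, -4]), (289, [-29, -110, -4]), (297, [-29, -114, -4])]
w3 270 [(225, [17, 98, -9]), (233, [24, 97, -9]), (241, [-9, -18, -5]), (249, [-9, -29, -5]), (257, [-9, -39, -4]), (265, [-10, -50, -4]), (273, [-10, -59, -4]), (281, [-9, -64, -4]), (289, [-9, -71, -3]), (297, [-8, -74, -3])]
w3 278 [(225, [16, 96, -2]), (233, [24, 97, -2]), (241, [-9, -19, -1]), (249, [-9, -30, -1]), (257, [-9, -41, -1]), (265, [-9, -49, -1]), (273, [-10, -58, -1]), (281, [-10, -65, -1]), (289, [-9, -70, -1]), (297, [-8, -74, -1])]
w3 284 [(225, [17, 98, 3]), (233, [24, 98, 3]), (241, [-9, -19, 2]), (249, [-10, -31, 2]), (257, [-10, -41, 2]), (265, [-9, -48, 2]), (273, [-9, -58, 2]), (281, [-9, -65, 1]), (289, [-9, -71, 1]), (297, [-8, -74, 1])]
w3 292 [(225, [16, 97, 10]), (233, [30, 117, 11]), (241, [-8, -16, 6]), (249, [-9, -30, 6]), (257, [-9, -40, 5]), (265, [-10, -50, 5]), (273, [-10, -58, 5]), (281, [-10, -65, 4]), (289, [-
[... 961 characters left out ...]
110, -84])]
w2 193 [(225, [32, 149, -88]), (233, [41, 150, -88]), (241, [49, 150, -89]), (249, [-2, -11, -46]), (257, [2, -12, -46]), (265, [6, -14, -46]), (273, [10, -14, -46]), (281, [67, 95, -76]), (289, [70, 87, -75]), (297, [93, 115, -83])]
w2 372 [(225, [31, 148, 92]), (233, [40, 148, 92]), (241, [-9, -18, 46]), (249, [-5, -20, 46]), (257, [-1, -19, 46]), (265, [3, -20, 46]), (273, [7, -22, 46]), (281, [10, -23, 46]), (289, [102, 150, 97]), (297, [110, 147, 96])]
w2 385 [(225, [32, 148, 105]), (233, [40, 148, 105]), (241, [-9, -18, 53]), (249, [-9, -30, 49]), (257, [-9, -40, 46]), (265, [-5, -40, 46]), (273, [-3, -42, 46]), (281, [1, -42, 46]), (289, [5, -42, 46]), (297, [8, -43, 46])]
```

The camera shows pads ±10 mm in x and jaws ±46 mm in z, as given. Along the fingers, though, the tips end about 13 mm *behind* the reported TCP and the body about 101 mm behind it. The stated values are 19 mm ahead and 69 mm behind, so the reported TCP is about 32 mm ahead of the real grasp point. That explains the miss. I'll confirm with a gentle touch on the desk, straddling the wedge.

Run:
```python
from workcell import ctrl
from h import *
y=.2426
b=np.array([.48,.025])+.0083*np.array([np.cos(y),np.sin(y)])
ctrl.move_gripper(.05)
ctrl.line_to([*b,.0],speed=.15)
ctrl.hold(.2); f0=ctrl.current_force(); print(f0,ctrl.current_position())
z=.0
for z in [-.004]+list(np.arange(-.006,-.019,-.001)):
    ctrl.line_to([*b,z],speed=.03); f=ctrl.current_force()-f0
    print(round(z,4),ctrl.current_position()[2].round(4),f.round(2))
    if f[2]>3: break
print(ctrl.current_t())
```

```text
[ 0.11074601 -0.15028756  0.0810901 ] [0.48868713 0.02702359 0.00079566]
-0.004 -0.0041 [-0.75  0.6   0.49]
-0.006 -0.0062 [-0.21  0.83  0.38]
-0.007 -0.0071 [-0.06 -0.29 -0.15]
-0.008 -0.0081 [-0.62  0.08 -0.9 ]
-0.009 -0.009 [-0.35  0.91 -0.63]
-0.01 -0.01 [-0.27  0.35 -0.36]
-0.011 -0.0107 [-2.19  0.02  5.07]
10.425
```

The touch confirms it: the fingertips reach the desk at reported TCP z ≈ -0.0105. I'll use that offset from here on.

Run:
```python
from workcell import ctrl
from h import *
y=.2426
b=np.array([.48,.025])+.0083*np.array([np.cos(y),np.sin(y)])
ctrl.line_to([*b,-.0075],speed=.05)
ctrl.move_gripper(0.0,f_grip=25)
print("gap",ctrl.current_finger_gap())
ctrl.line_to([*b,.06],speed=.12)
pos,rv=ctrl.current_position(),ctrl.current_tcp_rot()
p=ctrl.get_image("wrist");p["T"]=wristT(p,pos,rv)
cv2.imwrite("pics/w4.png",p["image"]);pickle.dump(p,open("pics/w4.pkl","wb"))
print("gap",ctrl.current_finger_gap(),ctrl.current_force(),ctrl.current_t())
Tc=cloud(p,p["T_tool_cam"])
for v in range(205,300,6): print(v,[(u,(Tc[v,u]*1e3).round(1).tolist()) for u in (250,262,281,300)])
```

```text
gap 0.023869088111397672
gap 0.023722293893105928 [-0.04266764  0.35626042 -1.17736817] 11.95
205 [(250, [-9.5, 59.6, -21.8]), (262, [-9.4, 59.9, -13.2]), (281, [-9.4, 59.9, 0.5]), (300, [-9.4, 60.0, 14.3])]
211 [(250, [-5.0, 59.7, -21.9]), (262, [-5.0, 59.5, -13.2]), (281, [-5.0, 59.7, 0.5]), (300, [-5.3, 58.7, 14.2])]
217 [(250, [-0.6, 59.3, -22.0]), (262, [-0.2, 60.7, -13.3]), (281, [-0.3, 60.4, 0.5]), (300, [-0.6, 59.5, 14.3])]
223 [(250, [4.8, 62.4, -22.4]), (262, [4.4, 60.8, -13.4]), (281, [4.0, 59.5, 0.5]), (300, [4.3, 60.7, 14.5])]
229 [(250, [8.5, 59.4, -22.2]), (262, [8.6, 59.7, -13.4]), (281, [8.4, 59.1, 0.5]), (300, [8.6, 59.6, 14.5])]
235 [(250, [13.6, 60.8, -22.4]), (262, [-10.1, -12.0, -9.4]), (281, [-10.5, -13.1, 0.4]), (300, [-10.6, -13.5, 10.2])]
241 [(250, [-9.7, -20.3, -14.9]), (262, [-10.6, -22.7, -8.8]), (281, [-10.4, -22.3, 0.4]), (300, [-10.5, -22.6, 9.7])]
247 [(250, [-9.6, -28.5, -14.2]), (262, [-9.6, -28.7, -8.5]), (281, [-10.0, -29.7, 0.4]), (300, [-10.1, -30.0, 9.3])]
253 [(250, [-9.6, -36.4, -13.5]), (262, [-7.0, -29.7, -8.5]), (281, [-7.0, -29.6, 0.4]), (300, [-6.8, -29.0, 9.4])]
259 [(250, [-9.1, -42.3, -13.0]), (262, [-4.3, -30.4, -8.5]), (281, [-3.5, -28.3, 0.4]), (300, [-4.1, -30.0, 9.4])]
265 [(250, [-9.6, -50.0, -12.3]), (262, [-0.8, -29.3, -8.6]), (281, [-1.3, -30.4, 0.4]), (300, [-1.3, -30.4, 9.4])]
271 [(250, [-9.6, -56.0, -11.8]), (262, [1.5, -31.0, -8.5]), (281, [1.9, -30.1, 0.4]), (300, [2.1, -29.5, 9.5])]
277 [(250, [-7.7, -57.3, -11.7]), (262, [5.4, -29.2, -8.7]), (281, [5.2, -29.7, 0.4]), (300, [5.5, -29.0, 9.6])]
283 [(250, [-5.5, -58.1, -11.7]), (262, [8.7, -28.7, -8.7]), (281, [8.1, -30.1, 0.4]), (300, [7.9, -30.6, 9.5])]
289 [(250, [-3.4, -59.0, -11.7]), (262, [11.4, -29.8, -8.7]), (281, [11.5, -29.4, 0.4]), (300, [11.1, -30.4, 9.6])]
295 [(250, [-0.8, -58.9, -11.7]), (262, [14.8, -29.4, -8.8]), (281, [14.7, -29.5, 0.4]), (300, [14.5, -29.9, 9.6])]
```

View pics/w4.png

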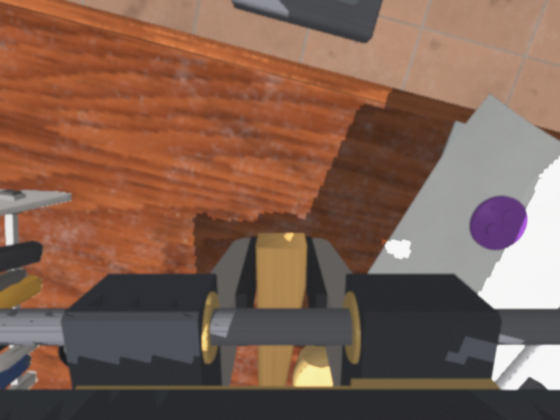

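The wedge is now held: the gap is 23.8 mm, its top edge is at row 252, and it is centred at column 281. Next I'll carry it to the clamp, insert it 20 mm in from the mouth side, seat it by feel, and release it.

```bash
cat >> h.py <<'E'
CY=-.285
e=np.array([np.cos(CY),np.sin(CY)]);f=np.array([-e[1],e[0]])
O=np.array([.5673,.2492])+.0005*e+.0036*f
def cp(x,y): return O+x*e+y*f
def inc(q): d=np.asarray(q)[:2]-O; return np.array([d@e,d@f])
E
python3 - <<'E'
from workcell import ctrl
from h import *
ctrl.line_to([*ctrl.current_position()[:2],.09],speed=.2)
ctrl.move_to([*cp(-.102,.0138),.09],down(CY))
ctrl.line_to([*cp(-.102,.0138),.0085],speed=.12)
ctrl.hold(.15);f0=ctrl.current_force();print(f0,ctrl.current_position(),ctrl.current_t())
for x in np.arange(-.095,-.0735,.007):
    ctrl.line_to([*cp(x,.0138),.0085],speed=.06)
    F=ctrl.current_force()-f0;print(round(x,4),(F[:2]@e).round(2),(F[:2]@f).round(2),F[2].round(2))
    if np.hypot(*F[:2])>5: print("STOP");break
print(ctrl.current_t())
E
```

```text
[-0.1588014   0.02467995 -1.92447126] [0.47540895 0.29476222 0.0093074 ] 14.2667
-0.095 -0.57 -0.07 0.22
-0.088 0.61 0.08 1.0
-0.081 -0.33 0.05 0.49
-0.074 -0.48 1.2 1.01
15.3333
```

Run:
```python
from workcell import ctrl
from h import *
f0=ctrl.current_force()
for z in [.0075,.0065,.0058,.005,.0042]:
    ctrl.line_to([*cp(-.074,.0138),z],speed=.03)
    ctrl.hold(.05)
    F=ctrl.current_force()-f0;print(z,ctrl.current_position()[2].round(4),F.round(2))
    if F[2]>2.5: break
pos,rv=ctrl.current_position(),ctrl.current_tcp_rot()
p=ctrl.get_image("wrist");p["T"]=wristT(p,pos,rv)
cv2.imwrite("pics/w5.png",p["image"]);pickle.dump(p,open("pics/w5.pkl","wb"))
q=ctrl.get_image("top");cv2.imwrite("pics/t5.png",cv2.resize(q["image"][120:260,140:300],None,fx=4,fy=4));print(ctrl.current_t())
```

```text
0.0075 0.0074 [-0.7  -2.09  0.03]
0.0065 0.0067 [-1.06 -1.27  2.89]
16.0333
```

View pics/w5.png

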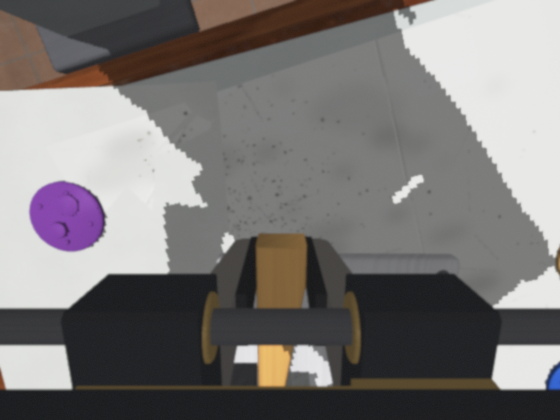

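View pics/t5.png

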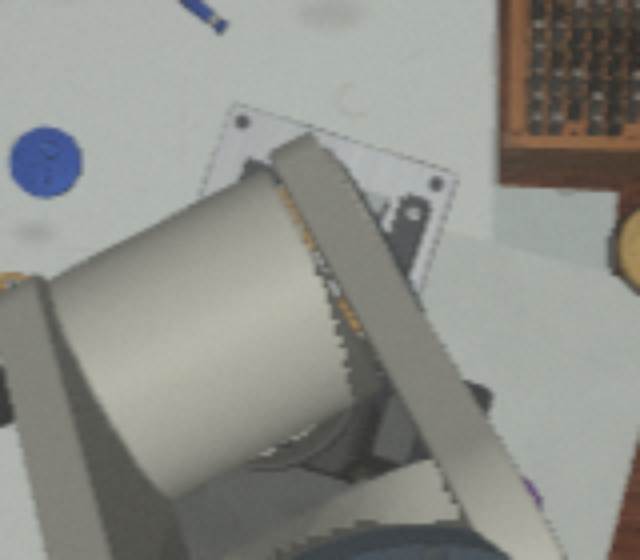

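Run:
```python
from h import *
p=pickle.load(open("pics/w5.pkl","rb"))
cv2.imwrite("pics/w5c.png",cv2.resize(p["image"][335:395,210:350],None,fx=5,fy=5,interpolation=cv2.INTER_NEAREST))
```

```text
(no output)
```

View pics/w5c.png

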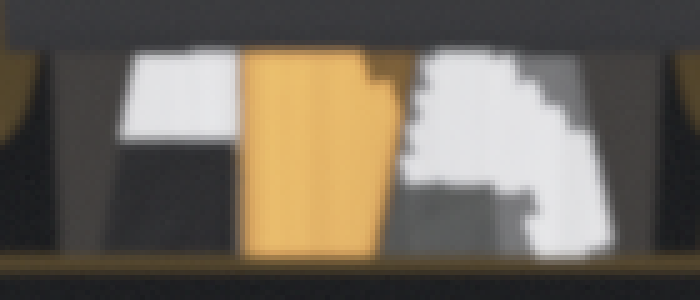

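The crop shows the wedge in the channel, with its straight side next to the dark rail on the left and the jaw on the right still clear. I'll release it, back off, and check.

Run:
```python
from workcell import ctrl
from h import *
ctrl.move_gripper(.045); print(ctrl.current_finger_gap()); ctrl.hold(.3)
b=cp(-.074,.0138)
ctrl.line_to([*b,.065],speed=.15)
ctrl.line_to([*cp(-.02,.02),.14],speed=.2)
pos,rv=ctrl.current_position(),ctrl.current_tcp_rot()
p=ctrl.get_image("wrist");p["T"]=wristT(p,pos,rv)
cv2.imwrite("pics/w6.png",p["image"]);pickle.dump(p,open("pics/w6.pkl","wb"));print(ctrl.current_t())
```

```text
0.045245481348403366
18.0333
```

View pics/w6.png

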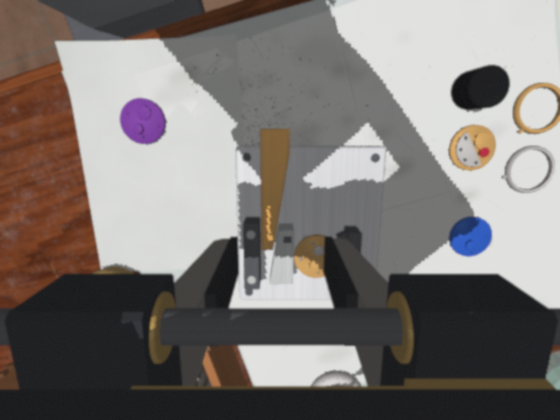

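The wedge is flat in the channel: butt at (275,130), tip at (267,248), beside the rail at (251,255). I'll measure it and start the drive.

Run:
```python
from h import *
p=pickle.load(open("pics/w6.pkl","rb"));W=cloud(p,p["T"])
D=W[...,:2]-O;X=D@e;Y=D@f
m=(W[...,2]>.029)&(W[...,2]<.043)&(X<-.008)&(X>-.1)&(abs(Y-.012)<.025)
print(m.sum(),np.median(W[m][:,2]),"x",X[m].min())
for x in np.arange(-.085,-.01,.012):
    k=m&(abs(X-x)<.003); print(x.round(3),(Y[k].min()*1e3).round(1),(Y[k].max()*1e3).round(1)) if k.any() else None
k=(abs(X-.0)<.005)&(W[...,2]>.033)&(W[...,2]<.045);k&=(Y<.004);print("rail face",Y[k].max())
for uv in [(262,128.5),(289.5,128.5)]: print(inc(atz(p,uv,.036,p["T"])))
```

```text
2274 0.036201209250633026 x -0.08480369682527303
-0.085 2.9 25.6
-0.073 2.8 25.6
-0.061 2.5 25.7
-0.049 2.4 24.1
-0.037 3.1 21.6
-0.025 2.9 19.9
-0.013 2.7 17.4
rail face 0.0036368430379984753
[-0.08440651  0.00460134]
[-0.08440716  0.02676159]
```

Run:
```python
from workcell import ctrl
from h import *
Z=.0078;YP=.012
ctrl.line_to([*cp(-.108,YP),.10],speed=.25)
ctrl.move_gripper(0.0,f_grip=20)
ctrl.line_to([*cp(-.108,YP),Z],speed=.15)
ctrl.hold(.2); f0=np.mean([ctrl.current_force() for _ in range(5)],0);print(f0,ctrl.current_t())
x=-.100
while x<-.02:
    ctrl.line_to([*cp(x,YP),Z],speed=.03)
    F=ctrl.current_force()-f0; a=inc(ctrl.current_position())
    print(round(x*1e3,1),(a*1e3).round(2),(-F[:2]@e).round(2),(F[:2]@f).round(2),F[2].round(2))
    if -F[:2]@e>4: break
    x+=.003
print(ctrl.current_t())
```

```text
[-0.78979349  0.05950449  0.68716001] 20.3
-100.0 [-99.75  11.98] -1.54 -0.48 -0.43
-97.0 [-96.86  12.02] 0.05 0.03 0.03
-94.0 [-93.84  12.06] -0.72 -0.64 -1.5
-91.0 [-90.8   12.05] -0.26 0.04 -0.82
-88.0 [-87.76  12.06] 0.05 -0.5 -1.35
-85.0 [-84.76  12.06] -0.59 -0.75 -0.17
-82.0 [-81.76  12.05] -0.63 -0.9 -1.04
-79.0 [-78.72  12.06] -0.85 0.11 -1.2
-76.0 [-75.78  12.02] -0.36 0.17 -1.34
-73.0 [-72.81  12.01] -1.6 0.12 -1.51
-70.0 [-69.78  12.03] -0.26 -0.47 -1.38
-67.0 [-66.66  12.09] -0.79 0.0 -0.3
-64.0 [-63.67  12.07] -0.37 -0.28 -0.66
-61.0 [-60.66  12.12] -0.47 -0.27 -1.07
-58.0 [-57.65  12.11] -0.88 -0.17 -0.94
-55.0 [-54.65  12.12] -0.21 0.46 -0.92
-52.0 [-51.62  12.15] -0.76 -1.01 -0.82
-49.0 [-48.69  12.05] -0.76 0.5 -0.5
-46.0 [-46.35  11.95] 4.38 1.23 1.08
25.2167
```

Contact began with the tip about 67 mm in, within the 50–92 mm locking range. Now small steps up to a steady push of about 18–19 N.

Run:
```python
from workcell import ctrl
from h import *
Z=.0078;YP=.012
f0=np.array([-.79,.06,.69])
def push():
    s=[]
    for _ in range(4):
        ctrl.hold(.03); s.append(ctrl.current_force()-f0)
    F=np.mean(s,0);return -F[:2]@e,F[:2]@f,F[2],max(-v[:2]@e for v in s)
x=-.046
for i in range(60):
    r=push();a=inc(ctrl.current_position());print(round(x*1e3,2),(a*1e3).round(2),np.round(r,2))
    if r[0]>17: break
    x+=.0004 if r[0]<11 else .0002
    ctrl.line_to([*cp(x,YP),Z],speed=.01)
print(ctrl.current_t())
```

```text
-46.0 [-46.37  11.95] [3.8  1.34 1.12 4.51]
-45.6 [-46.33  11.93] [5.88 1.69 2.34 6.27]
-45.2 [-46.3   11.92] [7.58 2.5  2.89 7.97]
-44.8 [-46.21  11.91] [9.09 2.79 4.2  9.28]
-44.4 [-46.05  11.9 ] [ 9.8   2.43  4.46 10.46]
-44.0 [-45.91  11.88] [10.57  3.09  5.09 10.84]
-43.6 [-45.74  11.91] [12.03  3.55  5.91 12.36]
-43.4 [-45.72  11.88] [12.97  3.82  6.39 13.84]
-43.2 [-45.64  11.88] [13.37  3.74  6.33 13.92]
-43.0 [-45.54  11.87] [13.85  3.69  7.09 13.96]
-42.8 [-45.47  11.85] [14.48  3.68  6.95 15.07]
-42.6 [-45.39  11.87] [15.12  3.74  7.57 15.51]
-42.4 [-45.33  11.86] [15.62  3.77  7.46 16.28]
-42.2 [-45.19  11.87] [16.28  4.16  8.01 16.79]
-42.0 [-45.17  11.88] [16.48  4.6   8.42 16.88]
-41.8 [-45.1   11.84] [16.9   4.85  9.39 17.43]
-41.6 [-45.01  11.84] [17.96  4.69  9.09 18.56]
31.4833
```

Run:
```python
from workcell import ctrl
from h import *
Z=.0078;YP=.012
f0=np.array([-.79,.06,.69])
def push():
    s=[]
    for _ in range(5):
        ctrl.hold(.03); s.append(ctrl.current_force()-f0)
    F=np.mean(s,0);return -F[:2]@e,F[:2]@f,F[2],max(-v[:2]@e for v in s)
x=-.0416
print(ctrl.current_position()[2])
for i in range(15):
    r=push();a=inc(ctrl.current_position());print(round(x*1e3,2),(a*1e3).round(2),ctrl.current_position()[2].round(4),np.round(r,2))
    if r[0]>19.2: break
    x+=.0002
    ctrl.line_to([*cp(x,YP),Z],speed=.01)
ctrl.hold(.3)
print(np.round(push(),2),inc(ctrl.current_position())*1e3,ctrl.current_t())
# back off
ctrl.line_to([*cp(-.050,YP),Z],speed=.03)
ctrl.line_to([*cp(-.075,YP),Z],speed=.15)
ctrl.line_to([*cp(-.045,.02),.14],speed=.25)
ctrl.hold(.1)
pos,rv=ctrl.current_position(),ctrl.current_tcp_rot()
p=ctrl.get_image("wrist");p["T"]=wristT(p,pos,rv)
cv2.imwrite("pics/w7.png",p["image"]);pickle.dump(p,open("pics/w7.pkl","wb"));print(ctrl.current_force(),ctrl.current_t())
W=cloud(p,p["T"]);D=W[...,:2]-O;X=D@e;Y=D@f
m=(W[...,2]>.029)&(W[...,2]<.043)&(X<-.008)&(X>-.1)&(abs(Y-.012)<.025)
print(m.sum(),np.median(W[m][:,2]),"butt x",X[m].min(),"y",Y[m].min(),Y[m].max())
```

```text
0.007722987766858071
-41.6 [-45.01  11.86] 0.0077 [17.39  4.85  8.99 18.01]
-41.4 [-44.98  11.83] 0.0077 [18.11  5.06  9.55 18.66]
-41.2 [-44.87  11.87] 0.0077 [18.87  4.47  9.95 19.91]
-41.0 [-44.81  11.81] 0.0077 [19.44  5.06 10.48 20.04]
[19.    4.84 10.28 19.6 ] [-44.83745829  11.82869706] 33.3667
[-1.0249831  -0.55780746  0.53911622] 34.975
560 0.036036310056126536 butt x -0.03520545242116513 y 0.00044745016820598924 0.02392068074094302
```

View pics/w7.png

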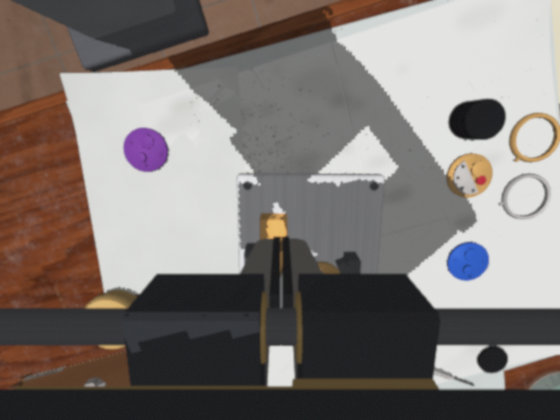

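The wedge sits flat against the rail with its tip about 69 mm in. During the push a side effect of about 10 N pressed down on the wedge, which costs some drive through deck friction. There is time for one more controlled push to about 20 N with that vertical load relieved. Then a final look.

Run:
```python
from workcell import ctrl
from h import *
Z=.0085;YP=.012
ctrl.line_to([*cp(-.060,YP),.06],speed=.25)
ctrl.line_to([*cp(-.060,YP),Z],speed=.15)
ctrl.hold(.15)
f0=[]
for _ in range(5): ctrl.hold(.03);f0.append(ctrl.current_force())
f0=np.mean(f0,0);print("f0",f0)
ctrl.line_to([*cp(-.047,YP),Z],speed=.05)
def push():
    s=[]
    for _ in range(4):
        ctrl.hold(.025); s.append(ctrl.current_force()-f0)
    F=np.mean(s,0);return -F[:2]@e,F[:2]@f,F[2],max(-v[:2]@e for v in s)
x=-.0455
for i in range(40):
    ctrl.line_to([*cp(x,YP),Z],speed=.012)
    r=push();a=inc(ctrl.current_position());print(round(x*1e3,2),round(Z*1e3,2),(a*1e3).round(2),ctrl.current_position()[2].round(4),np.round(r,2))
    if r[0]>19.6 or ctrl.current_t()>48: break
    x+=.0008 if r[0]<11 else .0005 if r[0]<16 else .0002
    Z+=np.clip((r[2]-1)*.0001,-.0001,.0005)
ctrl.hold(.3);print(np.round(push(),2),ctrl.current_t())
ctrl.line_to([*cp(-.050,YP),Z],speed=.03)
ctrl.line_to([*cp(-.075,YP),Z],speed=.15)
print(ctrl.current_t())
```

```text
f0 [ 0.05488693  0.12684575 -0.19803875]
-45.5 8.5 [-45.64  11.97] 0.0085 [-0.05  0.23 -0.07  0.23]
-44.7 8.4 [-45.01  11.93] 0.0083 [1.83 0.4  0.95 2.8 ]
-43.9 8.39 [-44.95  11.92] 0.0084 [6.63 1.47 3.53 6.79]
-43.1 8.65 [-44.93  11.88] 0.0084 [9.16 2.25 2.73 9.58]
-42.3 8.82 [-44.88  11.85] 0.0084 [12.24  3.57  3.11 12.85]
-41.8 9.03 [-44.86  11.82] 0.0084 [13.48  4.84  2.46 13.86]
-41.3 9.18 [-44.85  11.8 ] 0.0084 [14.98  5.35  2.11 15.3 ]
-40.8 9.29 [-44.72  11.79] 0.0084 [16.32  6.15  1.96 16.68]
-40.6 9.38 [-44.73  11.77] 0.0084 [17.07  6.7   1.64 17.25]
-40.4 9.45 [-44.74  11.8 ] 0.0084 [17.82  7.1   1.43 18.73]
-40.2 9.49 [-44.65  11.77] 0.0084 [18.1   6.78  1.2  18.77]
-40.0 9.51 [-44.56  11.75] 0.0085 [18.33  7.24  1.23 18.61]
-39.8 9.53 [-44.51  11.78] 0.0084 [18.92  7.29  2.   19.38]
-39.6 9.63 [-44.4   11.77] 0.0085 [19.19  7.5   0.74 19.56]
-39.4 9.61 [-44.33  11.78] 0.0085 [20.06  7.86  1.7  20.32]
[20.01  7.87  0.98 20.29] 42.3417
43.1583
```

Run:
```python
from workcell import ctrl
from h import *
ctrl.line_to([*cp(-.075,.012),.09],speed=.25)
ctrl.move_gripper(.085)
ctrl.move_to([*cp(.05,.03),.15],down(CY))
ctrl.hold(.1)
pos,rv=ctrl.current_position(),ctrl.current_tcp_rot()
p=ctrl.get_image("wrist");p["T"]=wristT(p,pos,rv)
cv2.imwrite("pics/w8.png",cv2.resize(p["image"][40:260,180:400],None,fx=2.7,fy=2.7));pickle.dump(p,open("pics/w8.pkl","wb"));print(ctrl.current_force(),ctrl.current_t())
W=cloud(p,p["T"]);D=W[...,:2]-O;X=D@e;Y=D@f
m=(W[...,2]>.029)&(W[...,2]<.043)&(X<-.008)&(X>-.1)&(abs(Y-.012)<.025)
print(m.sum(),np.median(W[m][:,2]),"butt x",X[m].min(),"y",Y[m].min(),Y[m].max())
```

```text
[-0.56509854 -0.24333085  0.3389887 ] 45.6833
947 0.03625177630146903 butt x -0.034247315398527683 y 0.0005435844055731947 0.024261198878011845
```

View pics/w8.png

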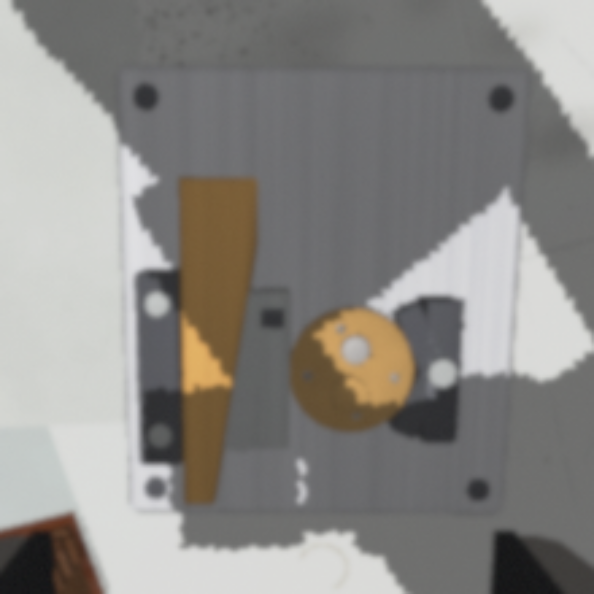

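The enlarged view shows the wedge flush against the rail, flat and touching the jaw. The plate at (350,368) is centred on the jaw's length and sits against the V-stop. The robot is clear, so I'm handing in.

```bash
python3 -c "
from workcell import ctrl
ctrl.sign_off();print(ctrl.current_t())"
```

```text
the job is handed in; nothing more can be done
the job is handed in; nothing more can be done
```

I laid the wedge loosely in the channel with its tip about 20 mm in, released it, and then drove it with closed fingers until it locked. I handed the job in at about 46 s.

- **Driving:** I made two slow pushes. The first reached about 19 N. For the second, to about 20 N, I relieved the vertical load. On the second push the wedge barely moved until about 16–17 N, which suggests it was already holding by itself.
- **Last checks:**
  - The wedge is flat (top at z 36 mm) and against the rail, with its tip about 70 mm past the mouth.
  - The plate looks level, sits against the end stop, and is near the middle of the jaw.
  - The gripper was clear of everything. The tin and the movement looked undisturbed in the wrist views.
- **What disagreed or failed:**
  - The first grasp closed on nothing. The fingertips are about 10.5 mm behind the reported tool point, not 19 mm ahead of it. A touch on the desk confirmed this, and I corrected for it.
  - The top camera placed the clamp and the wedge about 2–4 mm from where the wrist camera did. I used the wrist camera, and the wedge then went in without touching the sides.
  - The first push also pressed down on the wedge with about 10 N. The second carried about 8 N sideways toward the rail.
- **Not measured:** I could not read the force on the plate directly. I only inferred it from the push force.

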